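# Check a dry block heater with the stick thermometer

### The job

Take the stick thermometer by its handle, lift it up off its hook and lower its stem upright into the one open tube in the dry block heater, without it ever touching the tube, until the black ring on the stem is level with the tube's rim. Hold it there still and centred in the tube for at least two seconds while the reading settles, and finish still holding it there in the gripper. Leave the tube box, the stock bottle and the beaker where they stand.

Things in the scene. Friction and masses are not known exactly. Their poses are not given: they have to be found in the camera images.
- thermometer: stick thermometer, 110 g, hanging by its eye, in line with the stand (x, y). Origin: tip of the stem; z up the stem. Steel stem 6 mm thick, z 0 to 104 mm; grey cone to 114; white flat-sided handle z 114 to 190 mm, 24 mm wide in y, 16 mm in x, display on -x. Centre of mass low in the handle, so it hangs upright when held near the top
- handle_grip (a point): place to grip across the handle's y sides: on its axis, 14 mm below the handle's top, 176 mm above the stem's tip. The eye's top is 42 mm above it. Axes as the thermometer
- depth_mark (a point): middle of the thin black ring on the stem (2 mm high), on the stem's axis, 70 mm above the stem's tip
- eye (a point): middle of the opening of the wire eye on top of the handle, 202 mm above the stem's tip. The eye lies in the handle's y-z plane, 22 mm wide; opening 14 mm wide, 190 to 213 mm above the tip; the hook passes through it along x
- hook_stand: heavy stand that does not move: grey base plate 150 x 100 mm, 11 mm high, upright steel rod, wire hook at the top. Origin on the bench right under the hanging thermometer, whose tip starts 32 mm above the bench; the hook points along the stand's -x; the rod is 85 mm to the +x side, 251 mm high
- hook_seat (a point): middle of the hook's bar where the eye hangs, 243 mm above the bench. Bar 5 mm thick, along the stand's x; its end, 14 to 22 mm to the -x side, turns up 6 mm above the bar's top. To free the eye lift it 7 to 18 mm (best 12), then draw it 40 mm or more along the stand's -x
- heater: dry block heater, does not move: grey housing 78 mm high, from x -145 (sloping control panel) to 85 mm, 190 mm wide in y. Its aluminium block (80 x 114 mm, top 80 mm above the bench) has 2 x 3 wells 34 mm apart with one open and three capped tubes. Origin on the bench under the middle of the block
- open_tube: milky plastic culture tube without a cap, standing upright and fast in one of the wells (which one varies): 100 mm long, 25 mm outside (27 mm at the rim), round bore 21 mm wide and 97 mm deep. Origin: middle of its foot; z up
- tube_mouth (a point): middle of the open tube's mouth, level with its rim, 134 mm above the bench. The grey caps of the neighbouring tubes stand 8 mm higher than this
- tube_box: blue tube box 86 x 126 mm with a green rack of small tubes and an open frosted lid behind, 0.14 m high in all, loose. Bystander. Origin: middle of its underside
- stock_bottle: small bottle, 56 mm wide and 100 mm high, loose. Bystander. Origin: middle of its underside
- beaker: glass beaker, 68 mm wide and 85 mm high, loose. Bystander. Origin: middle of its underside
Not all that is in view belongs to the job. What is shaped like the hook_stand but green is not meant.

How it is judged:
By the outcome, as a careful person would: the job done as asked, in the order asked, and still so for the second after the job is handed in, while the arm keeps its last pose, push and grip.
It also fails if it takes over 58 s, if anything falls off the work surface, if the arm or the gripper's body presses on something with over 40 N, if the wrist force passes 120 N, or if a joint passes its speed limit or range.

### The arm

A 6-joint arm with a two-finger parallel gripper is mounted at the origin on the work surface. World frame = base frame: x ahead of the robot, y to its left, z up, the work surface at z = 0. Lengths are in m, angles in degrees, forces in N, time in s.
With the tool pointing down it reaches from about 0.275 to 0.85 m from the base axis. Payload 19 kg.
Tool frame: the origin (TCP) lies at the very end of the fingers, on their centre line; the grasp point (between the pads) lies manip.grip_point_offset behind it (manip.grip_point_offset is the distance from the TCP to the grasp point, in m); z points along the fingers, y is the direction in which the jaws open and shut (so a half turn about z gives the same grasp; the last joint's range is limited). The gripper opens to 85 mm and grips with 20 to 120 N. Pads are 22 mm wide; open, the fingers measure 114 mm over their backs; the gripper's body (76 mm by 85 mm) begins 54 mm behind the grasp point. The pads swing forward as they close: fully open they stand 13 mm farther back than shut.
Start: joints at [-78.381, 8.623, 82.357, -0, 89.026, -7.678], TCP at [0.19, -0.543, 0.231] pointing down, gripper open.
Joint ranges: [-160.23, 160.23], [-39.13, 120.54], [6.94, 153.29], [-79.49, 259.48], [9.18, 160.14], [-161.06, 161.06]. Speed limits (degrees/s): [108.29, 108.29, 127.2, 172.46, 172.46, 172.46].

### API

Orientations are given as [roll, pitch, yaw] about the fixed x, y, z axes, in that order (R = Rz(yaw) Ry(pitch) Rx(roll)).
In Python, from workcell import manip gives the robot as it stands.
- The arm moves only by the tool servo_tool, never from a script. Its argument "rows" is a list of rows, each a list of 3 entries, a list of its own where there are three numbers: the shift along the tool's x, y, z in cm, then the turn about the tool's z in rad, then the closure, from 0 (fully open) to 1 (shut). In form: [[[tx, ty, tz], twist, grip], ...]. A call has 1 to 20 rows; each row shifts and turns the commanded pose from where the row before left it, along the tool's axes as they then stand; what a row does not reach is not made up. A row lasts 1/8 s, in which the tool goes at most 62.5 mm and 10.7 degrees, less where a joint would pass 70% of its speed; a pose out of reach is approached as far as the arm can. A call with a gripper value outside its range is refused whole. The fingers move at their own pace and stop on an object; "grip_force" is the grip in N (left out, the last holds). Time passes only in rows, so rows that do not move let the fingers close. It gives the time, the measured TCP pose, the force and the opening at its end, in the units of the state.
- manip.read_state(): the state, without advancing time (a new reading comes with each control period).
- manip.read_camera(name): name is "side" or "top"; returns the picture (384x512x3 uint8, red, green, blue); there is no depth.
- manip.camera_params(name): a dict with "fx", "fy", "cx", "cy" (pixels), "R" (3x3) and "t" (3): a world point X has camera coordinates R X + t. Camera axes: x right, y down, z forward; pixel columns grow to the right and rows downward; lengths in m; the calibration is good to about 2 mm. A picture is of the moment at which its call begins. camera_params takes no time and is no camera call.
- manip.sign_off(): hands the job in, once; it reports no verdict.
The state is a dict: "time": time; "joints": joint angles; "joint_vel": joint speeds; "effort": joint torques, N m; "tcp_pos": TCP position; "tcp_rot": TCP orientation; "ft_force": force on the tool from outside, world axes, zero at the start; "torque": the same for the moment, N m; "finger_gap": finger opening in m.
Only numpy, scipy, OpenCV 4.12 (cv2) and the standard library are available. Lean on these libraries where they do the work, as an engineer would, in place of code of your own. Each camera call takes 0.05 s, during which the arm holds its last target.

## Working session

There is one attempt and no reset: what is moved stays moved. The work goes in short steps, Python scripts to look and compute and a tool call to move; the robot and the scene stay as the last step left them, time stands still between calls to the robot, and variables do not carry over. Pictures are saved under pics/ and viewed, and the job is handed in when it is done.

Besides the shell and the picture viewer there is one more tool, called after "Request:" as name([rows], argument=value, ...), one row to a line, values as JSON. servo_tool: Moves the arm, as the interface text tells. Its arguments: {"type":"object","properties":{"rows":{"type":"array","items":{"type":"array"}},"grip_force":{"type":"number"}},"required":["rows"]}

```bash
mkdir -p pics; ls; python3 - <<'E'
from workcell import manip
import cv2,numpy as np
print(manip.read_state()); print(manip.grip_point_offset)
for n in ("side","top"):
    im=manip.read_camera(n); cv2.imwrite(f"pics/{n}0.png",im[:,:,::-1]); p=manip.camera_params(n); print(n,p)
E
```

```text
pics
{'time': 0.0, 'joints': array([-7.83809284e+01,  8.65023028e+00,  8.23948259e+01,  1.82861787e-03,
        8.90256115e+01, -7.67578547e+00]), 'joint_vel': array([ 0.03608272, -0.01367498,  0.12932792,  0.03445814,  0.01667817,
        0.02248743]), 'effort': array([-2.09588856e-03, -7.13066483e+01, -5.70878434e+01, -3.34804508e-04,
        8.67836497e-03,  2.75910298e-05]), 'tcp_pos': array([ 0.18995363, -0.54244641,  0.23066681]), 'tcp_rot': array([-1.7993021e+02, -1.1250825e-02,  1.9294818e+01]), 'ft_force': array([ 0.12856647, -0.57081571, -0.42059762]), 'torque': array([ 0.00845915, -0.03497701,  0.0252986 ]), 'finger_gap': 0.0856111862084708}
0.0187
side {'fx': 351.00966046839517, 'fy': 351.00966046839517, 'cx': 256.4053018535342, 'cy': 188.93012649826423, 'R': array([[-0.98818107, -0.15316993, -0.00609472],
       [-0.07537264,  0.52012138, -0.85076008],
       [ 0.13348085, -0.84024563, -0.52551893]]), 't': array([0.57605806, 0.2078733 , 0.86923489])}
top {'fx': 376.25974166268793, 'fy': 376.25974166268793, 'cx': 257.76296021744344, 'cy': 186.89770545821696, 'R': array([[-0.01923183, -0.99980848, -0.00362394],
       [-0.99331665,  0.01951929, -0.11375864],
       [ 0.11380759,  0.00141193, -0.99350181]]), 't': array([-0.0577515 ,  0.60594351,  1.17701018])}
```

View pics/side0.png

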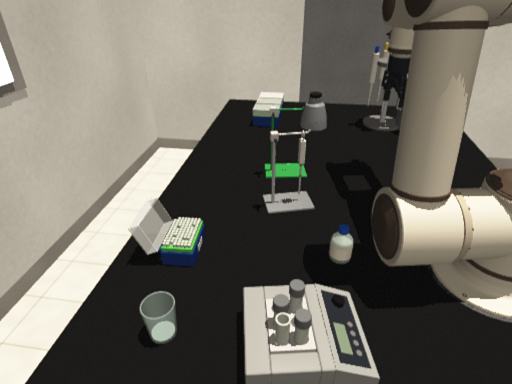

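View pics/top0.png

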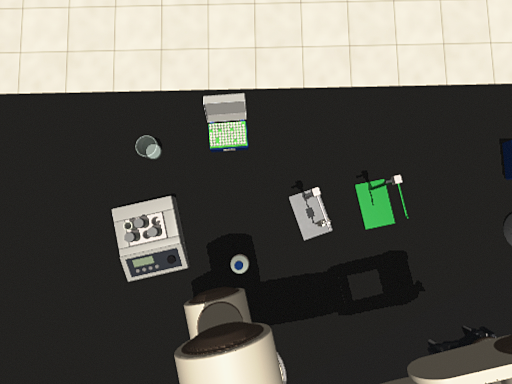

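The side view shows the grey stand with its thermometer near (290,170), the green decoy behind it at (285,140), and the heater at (300,330) with the open tube near (283,325). In the top view the stand is at (310,213) and the heater at (148,235). Next I'll enlarge crops.

```bash
python3 - <<'E'
import cv2
def crop(n,x0,y0,x1,y1,s,o):
    im=cv2.imread(f"pics/{n}.png")[y0:y1,x0:x1]
    cv2.imwrite(f"pics/{o}.png",cv2.resize(im,None,fx=s,fy=s,interpolation=cv2.INTER_CUBIC))
crop("side0",255,120,330,220,6,"c_s_st")
crop("side0",235,270,380,384,5,"c_s_he")
crop("top0",280,170,345,250,7,"c_t_st")
crop("top0",100,185,200,285,6,"c_t_he")
E
```

```text
(no output)
```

View pics/c_s_st.png

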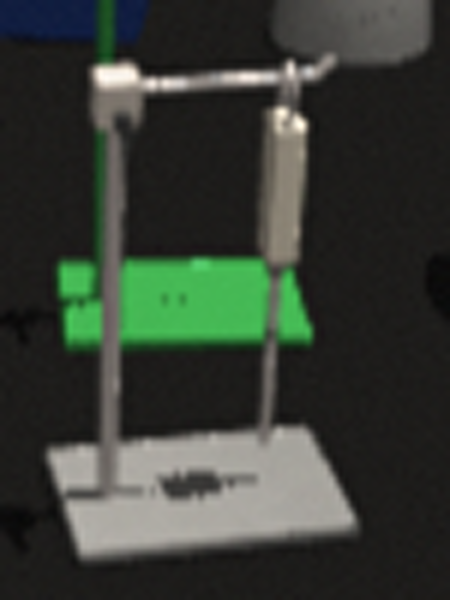

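View pics/c_s_he.png

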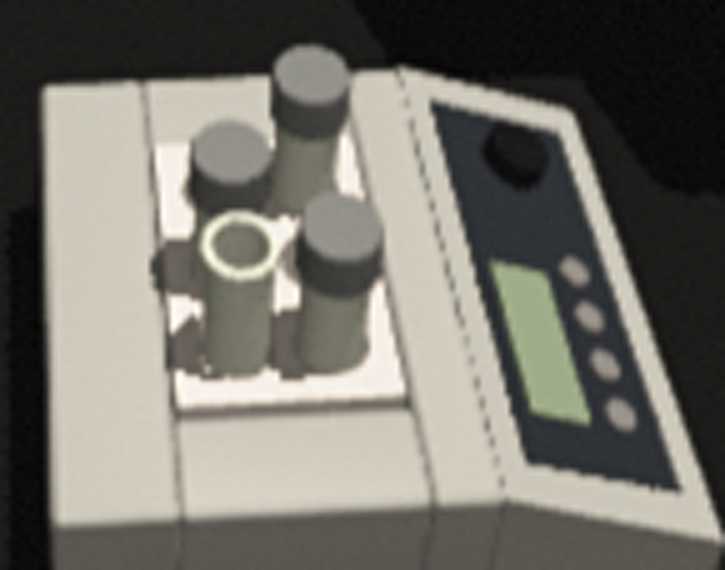

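View pics/c_t_st.png

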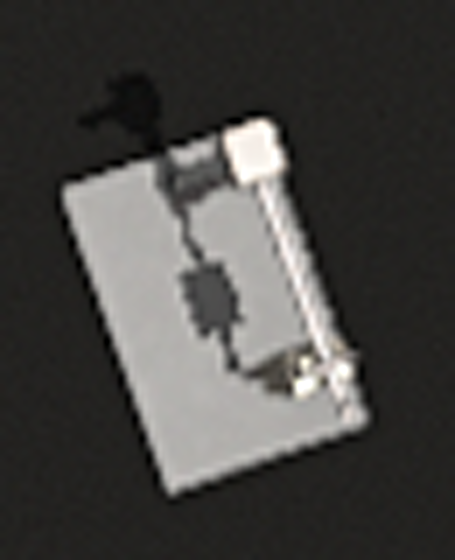

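View pics/c_t_he.png

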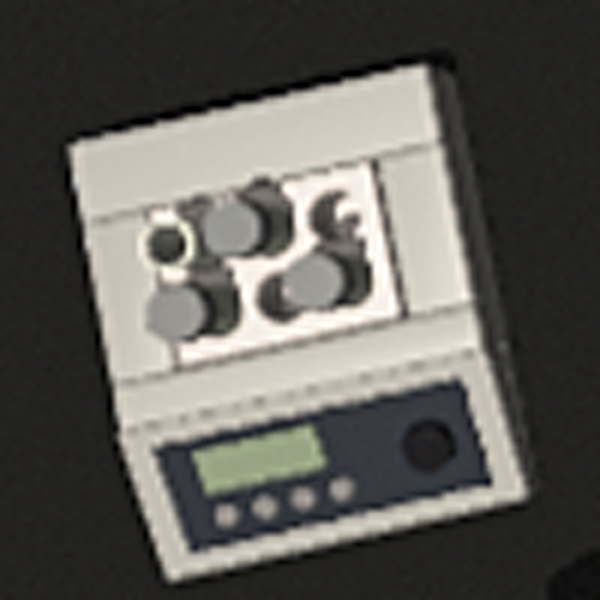

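```bash
cat > h.py <<'E'
import numpy as np, cv2
from scipy.optimize import least_squares
from workcell import manip
P={n:manip.camera_params(n) for n in("side","top")}
def proj(n,X):
    p=P[n]; c=p["R"]@np.asarray(X,float)+p["t"]; return np.array([p["fx"]*c[0]/c[2]+p["cx"],p["fy"]*c[1]/c[2]+p["cy"]])
def ray(n,uv):
    p=P[n]; d=p["R"].T@np.array([(uv[0]-p["cx"])/p["fx"],(uv[1]-p["cy"])/p["fy"],1]); return -p["R"].T@p["t"],d
def atz(n,uv,z):
    o,d=ray(n,uv); return o+d*(z-o[2])/d[2]
def un(c,x0,y0,s): return ((c[0]+.5)/s-.5+x0,(c[1]+.5)/s-.5+y0)
def tri(us,ut):
    A=[];b=[]
    for n,uv in(("side",us),("top",ut)):
        o,d=ray(n,uv); d/=np.linalg.norm(d); M=np.eye(3)-np.outer(d,d); A.append(M);b.append(M@o)
    return np.linalg.lstsq(np.vstack(A),np.hstack(b),rcond=None)[0]
E
python3 - <<'E'
from h import *
np.set_printoptions(precision=4,suppress=True)
S=lambda c:un(c,255,120,6); H=lambda c:un(c,235,270,5); T=lambda c:un(c,280,170,7); TH=lambda c:un(c,100,185,6)
print("mouth side",atz("side",H((238,246)),.134),"top",atz("top",TH((167,243)),.134),"tri",tri(H((238,246)),TH((167,243))))
for a,b in(((230,150),(235,222)),((340,227),(178,308)),((311,74),(315,280))): print("cap",atz("side",H(a),.142),atz("top",TH(b),.142))
co=[atz("top",T(c),.011) for c in((66,188),(270,118),(368,425),(170,493))]
cs=[atz("side",S(c),.011) for c in((48,450),(80,552),(357,528),(308,428))]
print(np.array(co)); print(np.array(cs))
for i,j in((3,0),(2,1),(0,1),(3,2)):
    d=co[j]-co[i]; print(np.linalg.norm(d),np.degrees(np.arctan2(d[1],d[0])))
print("tip",atz("side",S((264,442)),.032),"cone",atz("side",S((280,262)),.146),"eye top",atz("top",T((340,372)),.243))
print("rod base",atz("side",S((108,490)),.011),"cap",atz("top",T((253,150)),.26), tri(S((117,72)),T((253,150))))
def f(p):
    x,y,a,cx,cy=p; c,s=np.cos(a),np.sin(a); W=lambda u,v,z:(x+c*u-s*v,y+s*u+c*v,z)
    r=[]
    # top corners: order (+x,+y),(+x,-y),(-x,-y),(-x,+y)
    for (u,v),t,sd in zip(((75,50),(75,-50),(-75,-50),(-75,50)),((66,188),(270,118),(368,425),(170,493)),((80,552),(48,450),(308,428),(357,528))):
        X=W(cx+u/1e3,cy+v/1e3,.011); r+=list(proj("top",X)-T(t))+list(proj("side",X)-S(sd))
    r+=list(proj("side",W(0,0,.032))-S((264,442)))
    r+=list(proj("side",W(0,0,.146))-S((280,262)))
    r+=list(proj("side",W(.085,0,.011))-S((108,490)))
    return np.array(r)
q=least_squares(f,[.4,-.2,.3,.04,0]); print(q.x,np.degrees(q.x[2])); print(f(q.x).reshape(-1,2))
E
```

```text
mouth side [0.4886 0.3161 0.134 ] top [0.4885 0.3135 0.134 ] tri [0.4886 0.3143 0.1317]
cap [0.4948 0.2823 0.142 ] [0.4978 0.2779 0.142 ]
cap [0.4548 0.3095 0.142 ] [0.457  0.3047 0.142 ]
cap [0.4684 0.2423 0.142 ] [0.4691 0.2388 0.142 ]
[[ 0.574  -0.1711  0.011 ]
 [ 0.6051 -0.2676  0.011 ]
 [ 0.4613 -0.3075  0.011 ]
 [ 0.4319 -0.215   0.011 ]]
[[ 0.6023 -0.2584  0.011 ]
 [ 0.5726 -0.1649  0.011 ]
 [ 0.4329 -0.207   0.011 ]
 [ 0.4614 -0.302   0.011 ]]
0.14871416736622683 17.169988414707245
0.1491927348997586 15.525487086901451
0.10139071566929644 -72.1677932705916
0.09710534014664768 -72.38469552691814
tip [ 0.4845 -0.2504  0.032 ] cone [ 0.4824 -0.2398  0.146 ] eye top [ 0.4823 -0.2532  0.243 ]
rod base [ 0.565  -0.2238  0.011 ] cap [ 0.5651 -0.221   0.26  ] [ 0.5655 -0.2225  0.2504]
[ 0.4835 -0.2467  0.295   0.0352 -0.0023] 16.904367269452987
[[-0.642  -0.2849]
 [-0.5831 -0.8325]
 [-0.8767  0.3185]
 [-0.2758 -1.0434]
 [ 0.2474  0.2332]
 [ 0.3301 -0.9634]
 [-0.7256  0.1566]
 [ 0.4767 -0.9678]
 [ 0.2568  0.6446]
 [-0.2504 -1.0618]
 [ 0.0065  0.3099]]
```

Request:
servo_tool([
  [[0,0,-3.5],0,0],
  [[0,0,-3.5],0,0],
  [[2.6,-1.3,0],0.02,0],
  [[2.6,-1.3,0],0.02,0],
  [[2.6,-1.3,0],0,0],
  [[2.6,-1.3,0],0,0],
  [[2.6,-1.3,0],0,0],
  [[2.6,-1.3,0],0,0],
  [[2.6,-1.3,0],0,0],
  [[2.6,-1.3,0],0,0],
  [[2.6,-1.3,0],0,0],
  [[2.6,-1.3,0],0,0],
  [[2.6,-1.3,0],0,0],
  [[2.6,-1.3,0],0,0],
  [[2.6,-1.3,0],0,0],
  [[2.6,-1.3,0],0,0],
  [[0,0,0],0,0],
  [[0,0,0],0,0],
], grip_force=60)

```text
time: 2.35
tcp_pos: [0.4834, -0.2611, 0.301]
tcp_rot: [-180.0, 0.0, 17.0]
ft_force: [-0.6, -0.1, 0.3]
finger_gap: 0.0853
```

```bash
cat > snap.py <<'E'
import sys
from h import *
def snap(tag,cs,ct,ss,st):
    for n,c,s in(("side",cs,ss),("top",ct,st)):
        im=manip.read_camera(n)[:,:,::-1]; cv2.imwrite(f"pics/{n}{tag}.png",im)
        if c: cv2.imwrite(f"pics/{n}{tag}c.png",cv2.resize(im[c[1]:c[3],c[0]:c[2]],None,fx=s,fy=s,interpolation=cv2.INTER_CUBIC))
    st=manip.read_state(); print(st["time"],st["tcp_pos"].round(4),st["tcp_rot"].round(2),st["ft_force"].round(2),st["finger_gap"])
E
python3 - <<'E'
from snap import *
snap("1",(235,60,355,180),(260,150,380,260),5,6)
E
```

```text
2.45 [ 0.4831 -0.2615  0.3012] [-1.7999e+02  1.0000e-02  1.6960e+01] [-0.08 -0.38 -0.06] 0.08555533820551608
```

View pics/side1c.png

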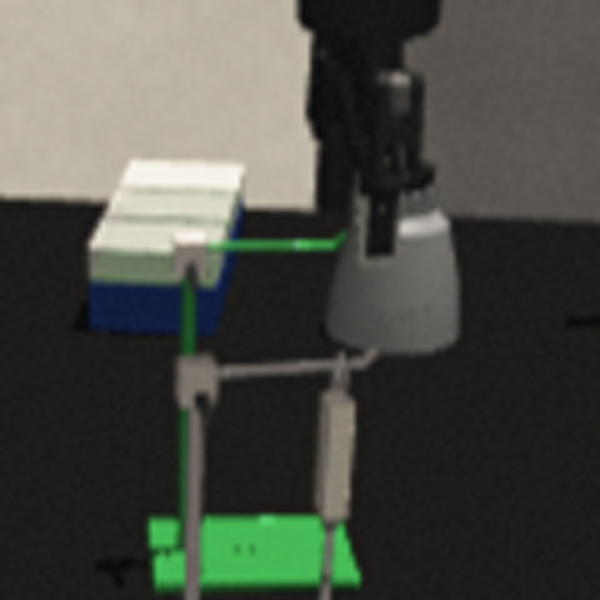

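View pics/top1c.png

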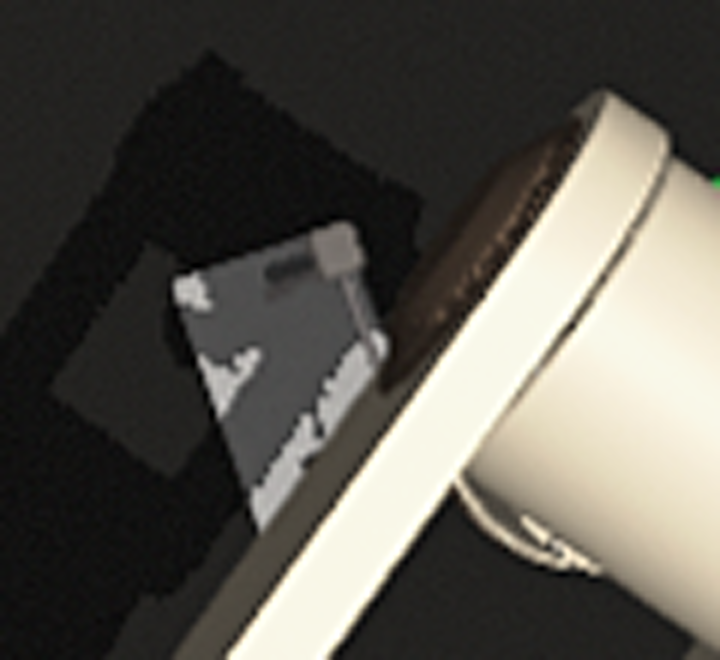

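```bash
python3 - <<'E'
from h import *
t=np.array([.4831,-.2615,.3012]); a=np.radians(17); y=np.array([-np.sin(a),np.cos(a),0])
for o in(-.05,0,.05):
    p=proj("side",t+o*y+[0,0,.012]); print(o,(p-[235,60]+.5)*5-.5)
for z in (.208,.146,.243):
  for xy in((.4835,-.2475),(.4835,-.2535)):
    print(z,xy,(proj("side",(*xy,z))-[235,60]+.5)*5-.5)
E
```

```text
-0.05 [329.80092465 209.18941174]
0 [351.84683155 236.64759655]
0.05 [375.8547616  266.54948188]
0.208 (0.4835, -0.2475) [338.37107132 418.42267457]
0.208 (0.4835, -0.2535) [338.81126753 414.25249594]
0.146 (0.4835, -0.2475) [331.97735364 512.32799997]
0.146 (0.4835, -0.2535) [332.43426984 507.84237071]
0.243 (0.4835, -0.2475) [342.16187015 362.74674155]
0.243 (0.4835, -0.2535) [342.5912579  358.77673088]
```

```bash
python3 - <<'E'
import cv2
im=cv2.imread("pics/top0.png")[180:240,300:340]
cv2.imwrite("pics/z.png",cv2.resize(im,None,fx=14,fy=14,interpolation=cv2.INTER_LANCZOS4)[:600])
cv2.imwrite("pics/z.png",cv2.resize(im,None,fx=10,fy=10,interpolation=cv2.INTER_LANCZOS4))
im=cv2.imread("pics/side0.png")[125:205,265:320]
cv2.imwrite("pics/z2.png",cv2.resize(im,None,fx=7,fy=7,interpolation=cv2.INTER_LANCZOS4))
E
```

```text
(no output)
```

View pics/z.png

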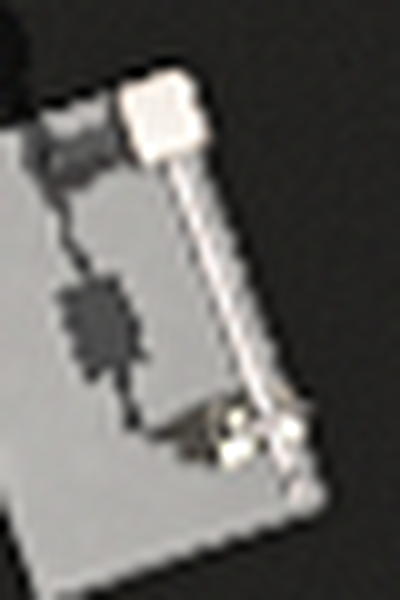

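View pics/z2.png

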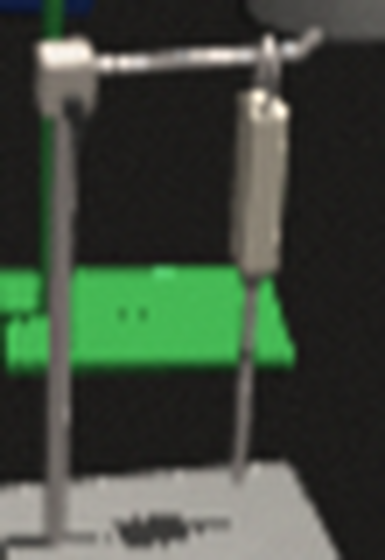

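```bash
python3 - <<'E'
from h import *
Z=lambda c:un(c,300,180,10)
Z2=lambda c:un(c,265,125,7)
print(atz("top",Z((180,165)),.243),atz("top",Z((275,430)),.243),atz("top",Z((290,470)),.243),atz("top",Z((303,492)),.250))
print(atz("top",Z((262,430)),.222))
print("tip",atz("side",Z2((239,482)),.032),"cone",atz("side",Z2((252,275)),.144),"bar",atz("side",Z2((269,52)),.243),atz("side",Z2((100,62)),.243),atz("side",Z2((320,33)),.2515))
for xy in((.4835,-.2475),(.4835,-.2525)):
    print(proj("top",(*xy,.243)),[ (proj("side",(*xy,z))-[265,125]+.5)*7-.5 for z in(.032,.136,.146,.243)])
E
```

```text
[ 0.5532673  -0.22793372  0.243     ] [ 0.48281685 -0.25030476  0.243     ] [ 0.47227805 -0.25382365  0.243     ] [ 0.46647119 -0.25569515  0.25      ]
[ 0.48322161 -0.25059347  0.222     ]
tip [ 0.4839928 -0.2494244  0.032    ] cone [ 0.48428003 -0.23943542  0.144     ] bar [ 0.48363869 -0.24860462  0.243     ] [ 0.55166504 -0.22840533  0.243     ] [ 0.46343948 -0.25104923  0.2515    ]
[325.9738038  222.31002705] [array([239.86286938, 484.314463  ]), array([253.57559351, 282.91398116]), array([254.9682951 , 262.45919995]), array([269.2266182 ,  53.04543817])]
[327.87373152 222.27319667] [array([240.42425554, 478.52952127]), array([254.1119176 , 277.62227066]), array([255.50178291, 257.22185324]), array([269.72798397,  48.409937  ])]
```

Request:
servo_tool([
  [[0.4,-1.1,0],0,0],
  [[0,0,1.5],0,0],
  [[0,0,2],0,0],
  [[0,0,2],0,0],
  [[0,0,2],0,0],
  [[0,0,2],0,0],
  [[0,0,1],0,0],
  [[0,0,0.7],0,0],
  [[0,0,0],0,0],
  [[0,0,0],0,0],
])

```text
time: 3.7
tcp_pos: [0.4844, -0.2494, 0.1899]
tcp_rot: [180.0, -0.0, 17.0]
ft_force: [0.4, 0.3, 0.2]
finger_gap: 0.0853
```

```bash
python3 - <<'E'
from snap import *
snap("2",(245,90,335,210),(260,150,380,260),5,6)
E
```

```text
3.8 [ 0.4844 -0.2494  0.1898] [ 1.7997e+02 -3.0000e-02  1.7010e+01] [0.5  0.34 0.51] 0.08525970258394006
```

View pics/side2c.png

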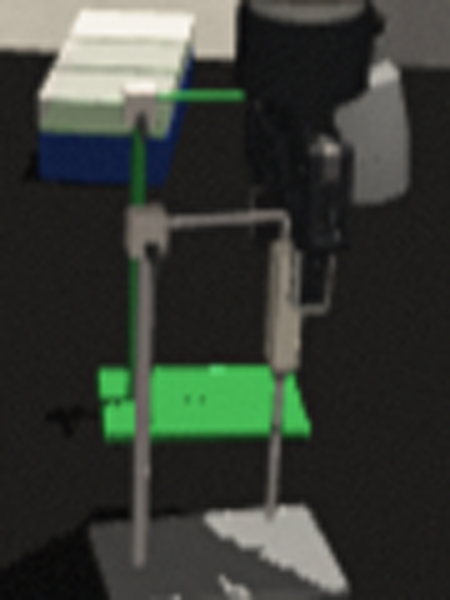

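View pics/top2c.png

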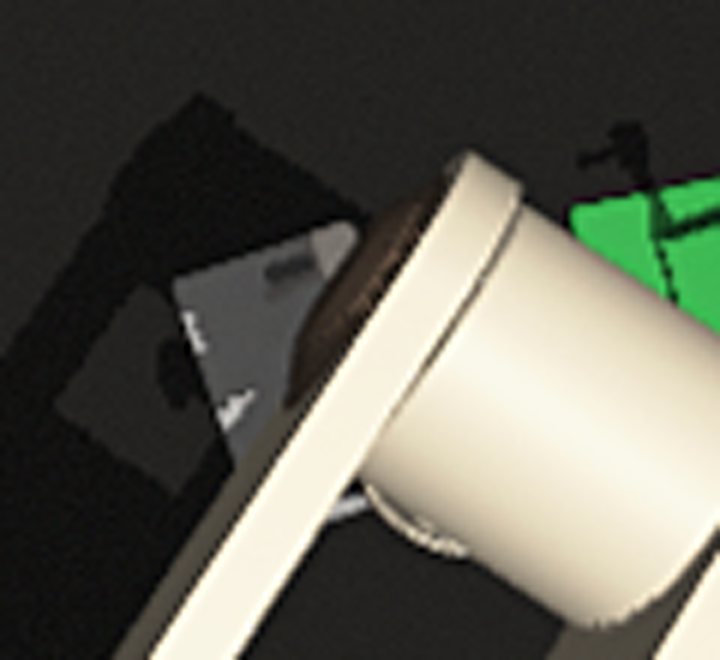

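```bash
python3 - <<'E'
from h import *
t=np.array([.4844,-.2494,.1898]); a=np.radians(17); y=np.array([-np.sin(a),np.cos(a),0]);x=np.array([np.cos(a),np.sin(a),0])
for o in(-.05,0,.05):
  for u in(-.011,.011):
    p=proj("side",t+o*y+u*x+[0,0,.013]); print(o,u,(p-[245,90]+.5)*5-.5)
for z in(.146,.222): print((proj("side",(*t[:2],z))-[245,90]+.5)*5-.5)
E
```

```text
-0.05 -0.011 [283.40441271 240.38575872]
-0.05 0.011 [248.48382604 242.63417616]
0 -0.011 [304.54917774 273.89218163]
0 0.011 [268.26101514 276.31607151]
0.05 -0.011 [327.48258299 310.23292005]
0.05 0.011 [289.71553314 312.85457182]
[280.63414548 360.80664309]
[288.46241359 245.00535444]
```

```bash
python3 - <<'E'
import cv2
im=cv2.imread("pics/side2.png")[130:170,290:320]
cv2.imwrite("pics/z3.png",cv2.resize(im,None,fx=14,fy=14,interpolation=cv2.INTER_NEAREST))
E
```

```text
(no output)
```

View pics/z3.png

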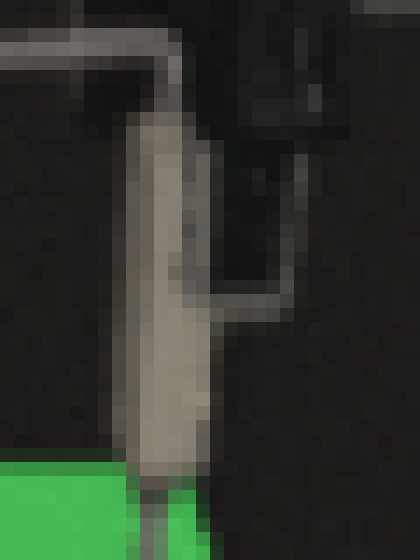

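Request:
servo_tool([
  [[0,0,0],0,0.4],
  [[0,0,0],0,0.55],
  [[0,0,0],0,0.65],
  [[0,0,0],0,0.8],
  [[0,0,0],0,1],
  [[0,0,0],0,1],
  [[0,0,0],0,1],
  [[0,0,0],0,1],
], grip_force=60)

```text
time: 4.8
tcp_pos: [0.4843, -0.2492, 0.1893]
tcp_rot: [-180.0, -0.0, 17.0]
ft_force: [0.6, 1.3, 2.1]
finger_gap: 0.0232
```

```bash
python3 - <<'E'
from snap import *
snap("3",(255,110,335,210),(260,150,380,260),6,6)
E
```

```text
4.9 [ 0.4842 -0.2492  0.1893] [-180.     -0.     17.01] [0.01 1.1  1.91] 0.023020856327218377
```

View pics/side3c.png

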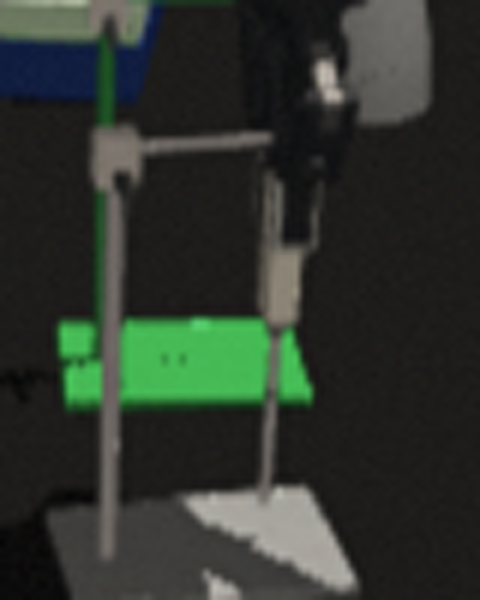

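Request:
servo_tool([
  [[0,0,-0.4],0,1],
  [[0,0,-0.4],0,1],
  [[0,0,-0.4],0,1],
  [[0,0,0],0,1],
  [[0,0,0],0,1],
  [[0,0,0],0,1],
])

```text
time: 5.65
tcp_pos: [0.4842, -0.2492, 0.2011]
tcp_rot: [-180.0, 0.0, 17.0]
ft_force: [0.5, -0.5, -1.3]
finger_gap: 0.0232
```

```bash
python3 - <<'E'
from snap import *
snap("4",(255,110,335,210),(260,150,380,260),6,6)
E
```

```text
5.75 [ 0.4842 -0.2492  0.2012] [-179.99    0.     17.01] [-0.5  -0.28 -0.57] 0.02342591388353892
```

View pics/side4c.png

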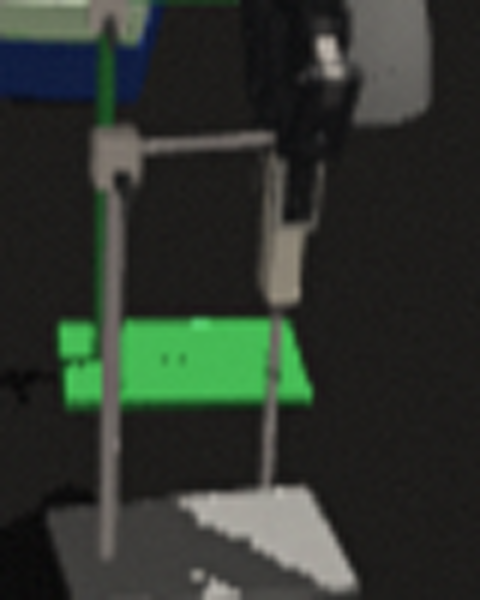

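Request:
servo_tool([
  [[-0.3,0,0],0,1],
  [[-0.6,0,0],0,1],
  [[-0.8,0,0],0,1],
  [[-0.8,0,0],0,1],
  [[-0.8,0,0],0,1],
  [[-0.8,0,0],0,1],
  [[-0.8,0,0],0,1],
  [[-0.8,0,0],0,1],
  [[-0.6,0,0],0,1],
  [[-0.3,0,0],0,1],
  [[0,0,0],0,1],
  [[0,0,0],0,1],
])

```text
time: 7.25
tcp_pos: [0.4213, -0.2685, 0.2013]
tcp_rot: [-180.0, -0.0, 17.0]
ft_force: [0.8, -0.3, -2.1]
finger_gap: 0.0227
```

```bash
python3 - <<'E'
from snap import *
snap("5",(255,110,335,210),(260,150,380,260),6,6)
E
```

```text
7.35 [ 0.4213 -0.2685  0.2013] [-179.99   -0.     17.02] [-0.09 -0.48 -1.73] 0.022548357729713718
```

View pics/side5c.png

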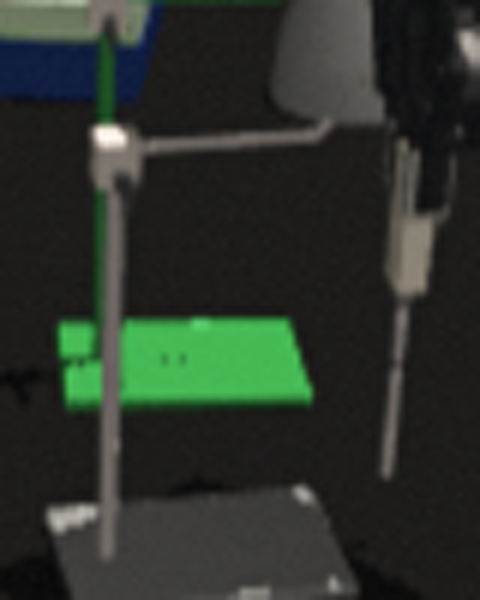

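View pics/top5.png

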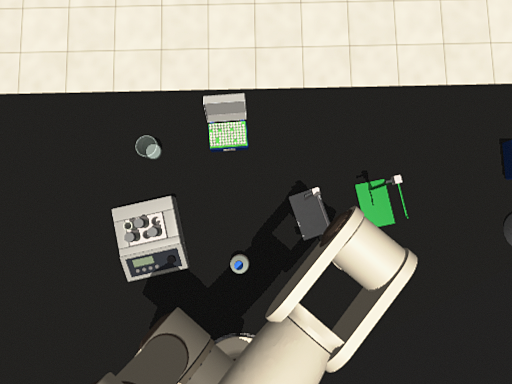

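```bash
python3 - <<'E'
from h import *
for z in(.044,.114,.148,.158): print(z,(proj("side",(.4213,-.2685,z))-[255,110]+.5)*6-.5)
for x in(.4213,.4303): print((proj("side",(x,-.2685,.044))-[255,110]+.5)*6-.5)
im=cv2.imread("pics/side5.png")[140:195,305:335]
cv2.imwrite("pics/z4.png",cv2.resize(im,None,fx=10,fy=10,interpolation=cv2.INTER_CUBIC))
E
```

```text
0.044 [385.47331098 474.27479537]
0.114 [397.27672459 359.27047628]
0.148 [403.30174828 300.56680205]
0.158 [405.11217875 282.92721652]
[385.47331098 474.27479537]
[368.48675948 473.01147638]
```

View pics/z4.png

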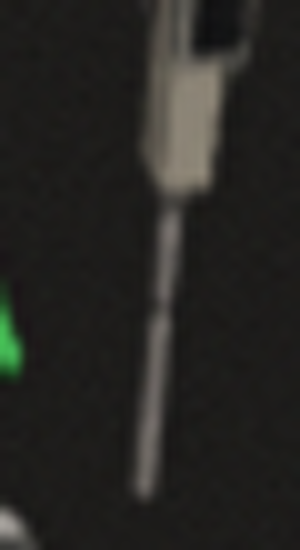

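Request:
servo_tool([
  [[0,0,-0.7],0,1],
  [[0,0,-1.4],0,1],
  [[-0.2,0,-2],0,1],
  [[-0.2,0,-2],0,1],
  [[-0.2,0,-2],0,1],
  [[-0.2,0,-2],0,1],
  [[0,0,-2],0,1],
  [[0,0,-1.3],0,1],
  [[0,0,-0.6],0,1],
  [[0,0,0],0,1],
])

```text
time: 8.6
tcp_pos: [0.4135, -0.2709, 0.3413]
tcp_rot: [-180.0, -0.0, 17.0]
ft_force: [0.6, 0.5, -2.2]
finger_gap: 0.0229
```

Request:
servo_tool([
  [[0.26,-0.58,0],0,1],
  [[0.53,-1.17,0],0,1],
  [[0.79,-1.75,0],0,1],
  [[1.05,-2.34,0],0,1],
  [[1.05,-2.34,0],0,1],
  [[1.05,-2.34,0],0,1],
  [[1.05,-2.34,0],0,1],
  [[1.05,-2.34,0],0,1],
  [[1.05,-2.34,0],0,1],
  [[1.05,-2.34,0],0,1],
  [[1.05,-2.34,0],0,1],
  [[1.05,-2.34,0],0,1],
  [[1.05,-2.34,0],0,1],
  [[1.05,-2.34,0],0,1],
  [[1.05,-2.34,0],0,1],
  [[1.05,-2.34,0],0,1],
  [[1.05,-2.34,0],0,1],
  [[1.05,-2.34,0],0,1],
  [[0.79,-1.75,0],0,1],
  [[0.53,-1.17,0],0,1],
])

```text
time: 11.1
tcp_pos: [0.4697, 0.1823, 0.3413]
tcp_rot: [-180.0, 0.0, 17.1]
ft_force: [0.6, -0.4, -2.1]
finger_gap: 0.0232
```

Request:
servo_tool([
  [[0.79,-1.75,0],0,1],
  [[1.05,-2.34,0],0,1],
  [[1.05,-2.34,0],0,1],
  [[1.05,-2.34,0],0,1],
  [[0.79,-1.75,0],0,1],
  [[0.53,-1.17,0],0,1],
  [[0.53,-1.17,0],0,1],
  [[0.26,-0.58,0],0,1],
  [[0,0,0],0,1],
  [[0,0,0],0,1],
])

```text
time: 12.35
tcp_pos: [0.489, 0.3265, 0.3414]
tcp_rot: [-180.0, -0.0, 17.0]
ft_force: [0.6, -0.6, -1.6]
finger_gap: 0.0232
```

```bash
python3 - <<'E'
from snap import *
snap("6",(235,235,345,345),(80,170,200,280),5,5)
E
```

```text
12.45 [0.489  0.3265 0.3415] [-1.800e+02 -1.000e-02  1.698e+01] [ 0.45 -0.33 -1.59] 0.0231689336408687
```

View pics/side6c.png

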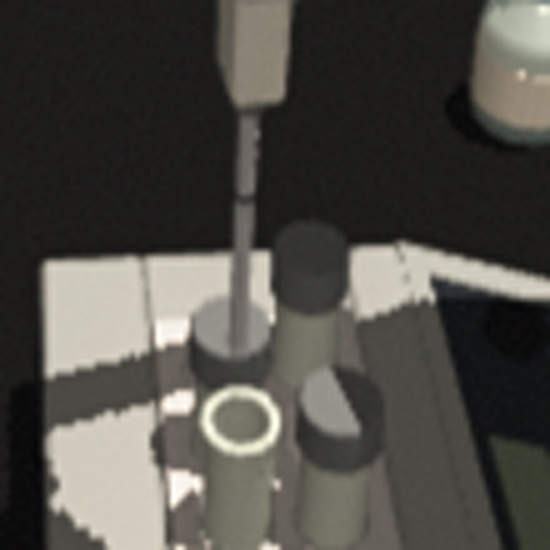

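View pics/top6.png

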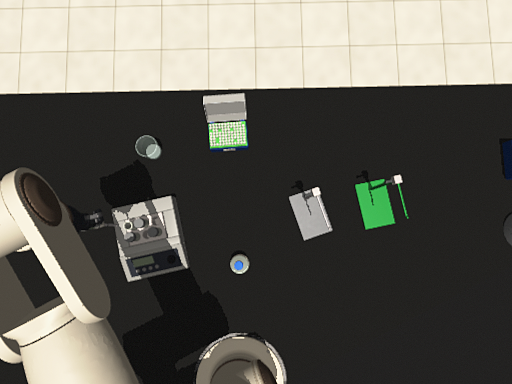

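```bash
python3 - <<'E'
from h import *
C=lambda z,xy:(proj("side",(*xy,z))-[235,235]+.5)*5-.5
for z in(.184,.254,.288,.298): print(z,C(z,(.489,.3265)))
print("tube",C(.134,(.4885,.314)), "side ray mouth",atz("side",un((241,420),235,235,5),.134))
for xy in ((.4885,.314),(.4885,.3265)): print("if at",xy,C(.184,xy),C(.134,xy))
im=cv2.imread("pics/side6.png")[285:330,260:305]
cv2.imwrite("pics/z5.png",cv2.resize(im,None,fx=12,fy=12,interpolation=cv2.INTER_CUBIC))
im=cv2.imread("pics/top6.png")[195:255,80:180]
cv2.imwrite("pics/z6.png",cv2.resize(im,None,fx=8,fy=8,interpolation=cv2.INTER_CUBIC))
E
```

```text
0.184 [238.92881739 345.67826358]
0.254 [246.58020635 187.32482367]
0.288 [250.69578644 102.14862007]
0.298 [251.96183392  75.94645267]
tube [238.91753284 416.05348435] side ray mouth [0.48765157 0.31549764 0.134     ]
if at (0.4885, 0.314) [243.93259637 315.47292236] [238.91753284 416.05348435]
if at (0.4885, 0.3265) [240.48333519 345.86365816] [235.53264386 446.88150671]
```

View pics/z5.png

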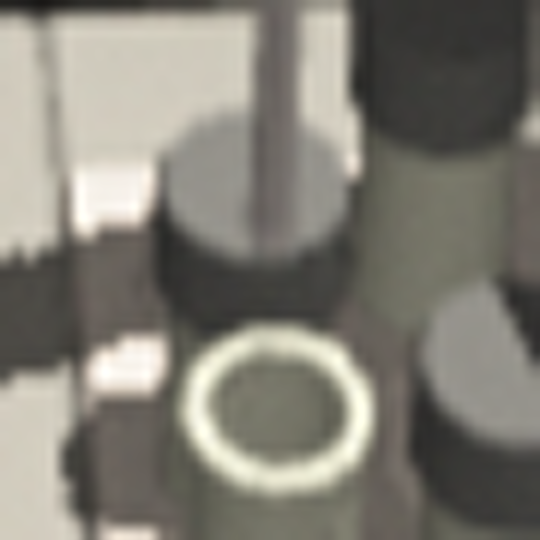

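View pics/z6.png

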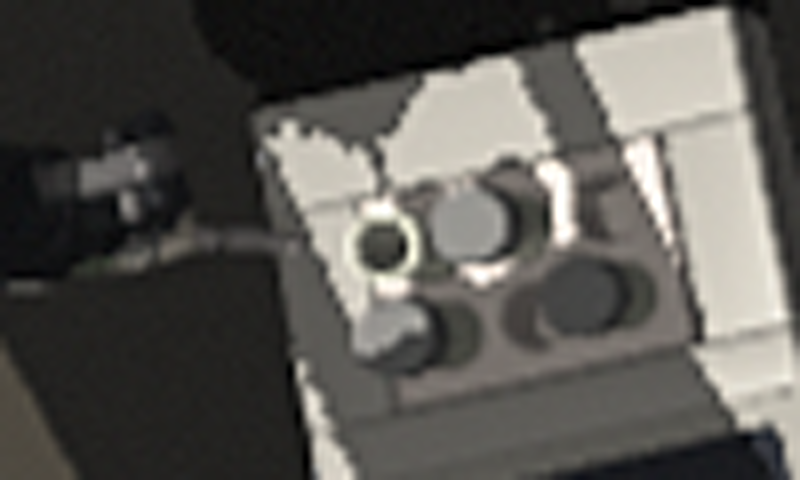

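```bash
python3 - <<'E'
from h import *
for z in (.184,.254,.288): print(proj("top",(.489,.3265,z)), (proj("top",(.489,.3265,z))-[80,195]+.5)*8-.5)
print("mouth top",atz("top",(127.56,225.3),.134))
print("mouth side",atz("side",(282.79,318.7),.134),"corr",atz("side",(283.1,318.6),.134))
E
```

```text
[116.52563101 224.7462317 ] [295.70504808 241.46985356]
[106.41339352 224.37508054] [214.80714813 238.50064433]
[100.96583667 224.17513795] [171.22669338 236.90110357]
mouth top [0.48781707 0.3130359  0.134     ]
mouth side [0.48765016 0.31570278 0.134     ] corr [0.48714571 0.3154217  0.134     ]
```

Request:
servo_tool([
  [[-0.17,0.38,0],0,1],
  [[-0.2,0.4,0],0,1],
  [[-0.1,0.3,0],0,1],
  [[0,0,0.5],0,1],
  [[0,0,1],0,1],
  [[0,0,1],0,1],
  [[0,0,0.7],0,1],
  [[0,0,0.3],0,1],
  [[0,0,0],0,1],
  [[0,0,0],0,1],
])

```text
time: 13.7
tcp_pos: [0.4877, 0.3152, 0.3067]
tcp_rot: [-180.0, -0.0, 17.0]
ft_force: [0.7, -0.7, -1.1]
finger_gap: 0.0233
```

```bash
python3 - <<'E'
from snap import *
snap("7",(260,270,310,330),(80,195,180,255),10,8)
tip=manip.read_state()["tcp_pos"]+[0,0,.0187-.176]
print("tip",tip,(proj("side",tip)-[260,270]+.5)*10-.5,(proj("top",tip)-[80,195]+.5)*8-.5)
E
```

```text
13.8 [0.4877 0.3152 0.3066] [-1.7999e+02 -3.0000e-02  1.7010e+01] [ 0.46 -0.68 -0.93] 0.023342471323196102
tip [0.48768832 0.31523273 0.14934263] [235.46940867 429.32972989] [363.08658241 245.85097532]
```

View pics/side7c.png

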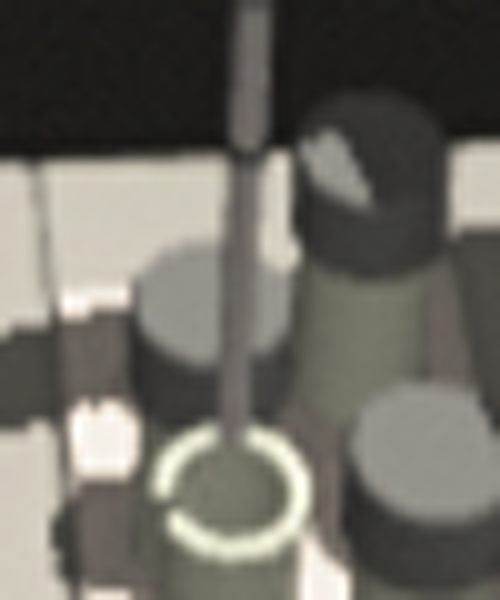

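View pics/top7c.png

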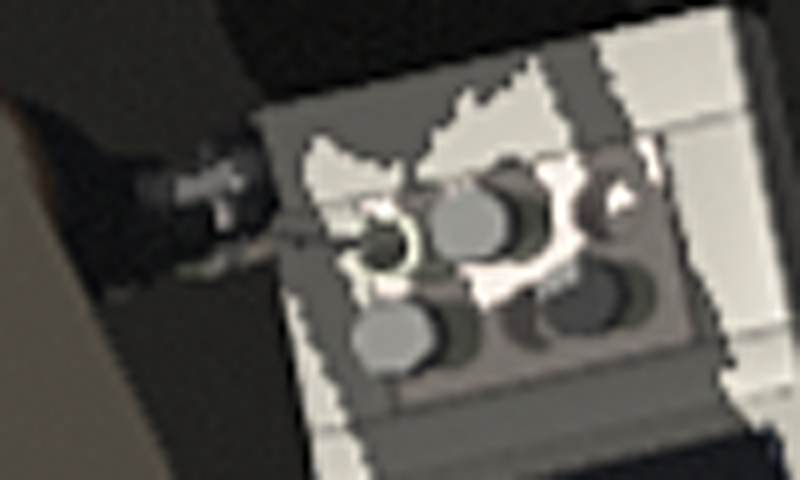

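```bash
python3 - <<'E'
from h import *
x=[.4877,.3152]
print((proj("side",(*x,.134))-[260,270]+.5)*10-.5,(proj("top",(*x,.134))-[80,195]+.5)*8-.5)
im=cv2.imread("pics/top7.png")[215:235,110:140]
cv2.imwrite("pics/z7.png",cv2.resize(im,None,fx=20,fy=20,interpolation=cv2.INTER_CUBIC))
print((proj("top",(*x,.1493))-[110,215]+.5)*20-.5,(proj("top",(*x,.134))-[110,215]+.5)*20-.5)
E
```

```text
[232.37366352 489.01622605] [378.05474311 246.33673115]
[308.79988809 215.29523902] [345.88685778 216.59182788]
```

View pics/z7.png

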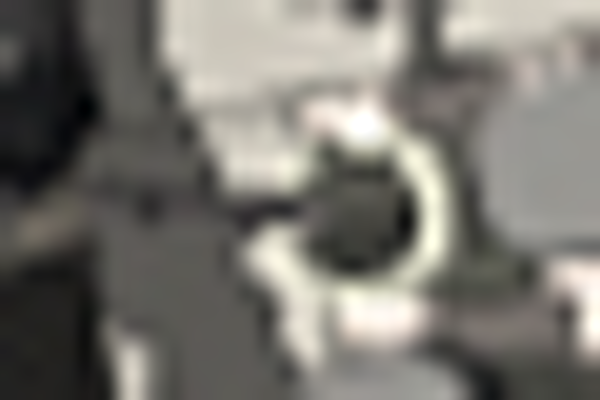

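Request:
servo_tool([
  [[0,0,0.3],0,1],
  [[0,0,0.6],0,1],
  [[0,0,0.8],0,1],
  [[0,0,0.8],0,1],
  [[0,0,0.8],0,1],
  [[0,0,0.8],0,1],
  [[0,0,0.8],0,1],
  [[0,0,0.8],0,1],
  [[0,0,0.7],0,1],
  [[0,0,0.4],0,1],
  [[0,0,0.2],0,1],
  [[0,0,0],0,1],
  [[0,0,0],0,1],
])

```text
time: 15.42
tcp_pos: [0.4877, 0.3153, 0.2366]
tcp_rot: [-180.0, -0.0, 17.0]
ft_force: [0.5, 0.6, -1.3]
finger_gap: 0.0232
```

```bash
python3 - <<'E'
from snap import *
snap("8",(260,280,310,330),(80,195,180,255),12,8)
t=manip.read_state()["tcp_pos"]
C=lambda z:(proj("side",(*t[:2],z))-[260,280]+.5)*12-.5
print("ring",C(t[2]-.0873),"rim",C(.134))
E
```

```text
15.525 [0.4876 0.3153 0.2366] [-1.7999e+02 -2.0000e-02  1.7010e+01] [-0.48  0.87 -0.45] 0.02315406741947648
ring [282.9040615  395.92517442] rim [279.26865157 467.32077759]
```

View pics/side8c.png

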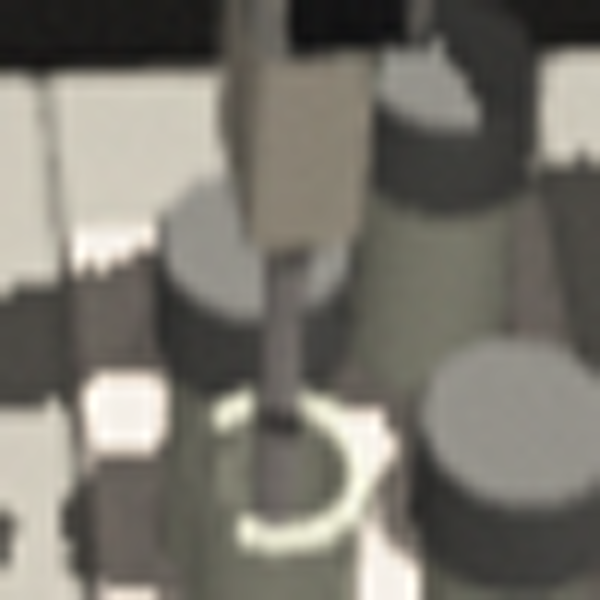

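View pics/top8c.png

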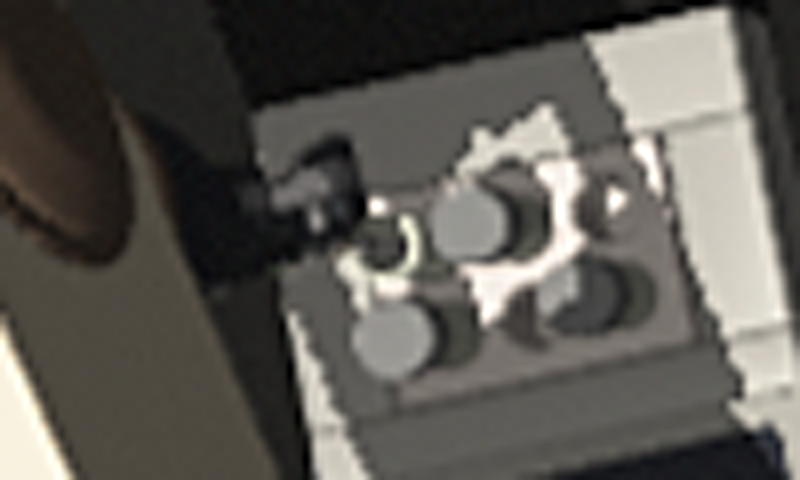

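Request:
servo_tool([
  [[0,0,0.3],0,1],
  [[0,0,0.4],0,1],
  [[0,0,0.4],0,1],
  [[0,0,0.3],0,1],
  [[0,0,0.13],0,1],
  [[0,0,0],0,1],
  [[0,0,0],0,1],
  [[0,0,0],0,1],
])

```text
time: 16.52
tcp_pos: [0.4876, 0.3152, 0.2212]
tcp_rot: [-180.0, -0.0, 17.0]
ft_force: [-0.5, -0.3, -1.6]
finger_gap: 0.0232
```

```bash
python3 - <<'E'
from snap import *
snap("9",(260,280,310,330),(80,195,180,255),12,8)
t=manip.read_state()["tcp_pos"]
C=lambda z,d=0:(proj("side",(t[0],t[1]+d,z))-[260,280]+.5)*12-.5
print("ring",C(t[2]-.0873),C(t[2]-.0873,.0025),"rim",C(.134))
im=cv2.imread("pics/side9.png")[300:330,270:300]
cv2.imwrite("pics/z9.png",cv2.resize(im,None,fx=20,fy=20,interpolation=cv2.INTER_NEAREST))
E
```

```text
16.625 [0.4876 0.3152 0.2211] [-1.7999e+02 -1.0000e-02  1.7000e+01] [-0.08  0.18 -2.15] 0.023282778278593173
ring [279.44395444 467.95088846] [277.85799696 482.59693192] rim [279.48521081 467.14128343]
```

View pics/side9c.png

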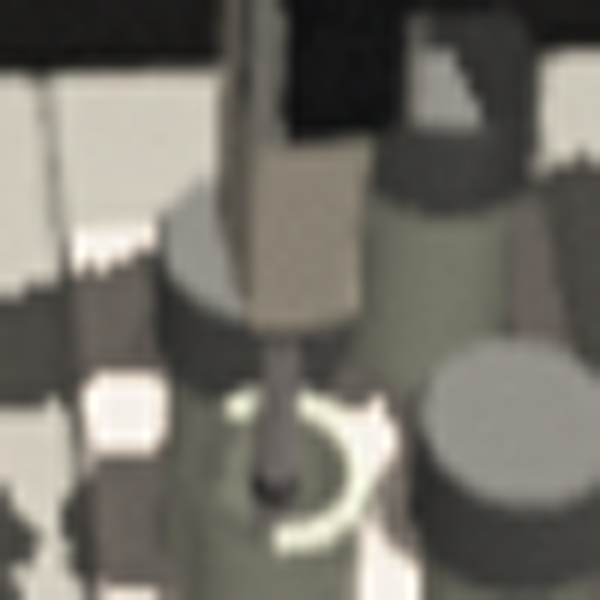

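View pics/z9.png

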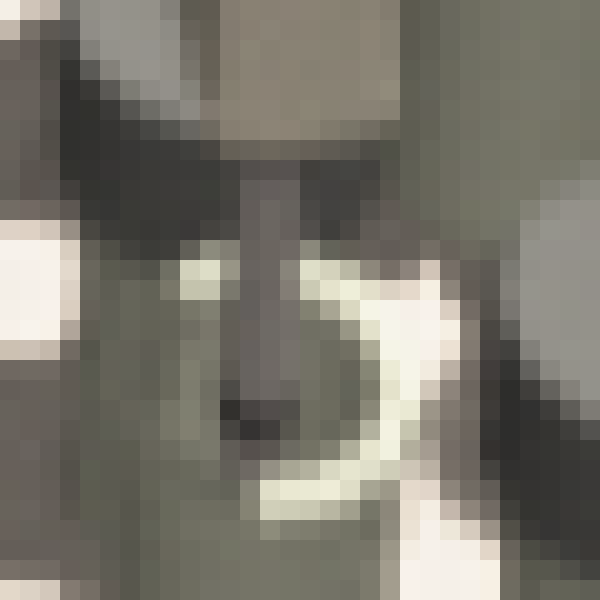

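```bash
python3 - <<'E'
from h import *
T={5:(.4213,-.2685,.2013),6:(.489,.3265,.3415),7:(.4877,.3152,.3066),8:(.4876,.3153,.2366),9:(.4876,.3152,.2211)}
for k,t in T.items():
    t=np.array(t); im=cv2.cvtColor(cv2.imread(f"pics/side{k}.png"),cv2.COLOR_BGR2GRAY).astype(float)
    a=proj("side",t-[0,0,.0873]); n=proj("side",t-[0,-.003,.0873])
    u=proj("side",t-[0,0,.0773]); mm=(a[1]-u[1])/10
    print(k,"axis",a.round(2),"near",n.round(2),"px/mm",mm.round(3))
    r0=int(round(n[1]))-7
    for r in range(r0,r0+13):
        c=int(round(n[0])); print(r,im[r,c-5:c+6].astype(int))
E
```

```text
5 axis [320.8  169.46] near [320.8  169.92] px/mm 0.284
163 [ 29  29  28  27  45 102 102  38  25  27  27]
164 [28 29 28 26 46 99 91 34 27 27 28]
165 [27 28 29 29 48 97 78 34 26 30 28]
166 [27 26 26 29 51 98 76 33 25 27 27]
167 [ 27  27  28  29  54 101  66  30  27  28  30]
168 [ 27  26  27  31  60 102  53  31  27  28  28]
169 [30 27 27 31 59 98 46 26 27 28 27]
170 [28 30 28 29 49 78 35 27 30 27 29]
171 [29 27 26 32 66 86 31 27 27 27 25]
172 [ 27  29  28  41  89 102  38  28  27  27  26]
173 [28 29 28 42 98 93 35 25 28 28 29]
174 [ 26  28  27  44 100  81  31  26  29  28  29]
175 [ 28  28  27  46 101  78  31  27  28  26  28]
6 axis [283.92 271.97] near [283.75 273.41] px/mm 0.489
266 [ 29  27  33  62  98 106 102  69  31  26  27]
267 [ 27  26  34  68  98 106  99  51  28  29  28]
268 [ 28  27  33  69  99 107 103  50  27  26  28]
269 [ 29  28  36  70  99 107 109  52  28  27  31]
270 [ 26  28  34  70  99 108 107  49  26  27  26]
271 [ 28  27  35  74  99 108 108  43  26  28  26]
272 [ 29  28  35  71 102 109 107  40  24  28  28]
273 [ 27  26  29  63 100 103  87  32  27  28  28]
274 [28 27 30 5
[... 1619 characters left out ...]
s [282.84 318.54] near [282.68 320.  ] px/mm 0.388
313 [110 207 218 148 100 103 132 219 208 182 135]
314 [118 193 193 119  96 102 126 200 225 236 222]
315 [ 99 117 126  95  96 105 113 127 164 214 243]
316 [ 97 108 118  94  98 107 111 110 112 149 223]
317 [100 118 120  94  98 106 114 112 106 110 168]
318 [103 124 116  89 100 106 113 112 106  99 132]
319 [103 123 109  75  99 104 101 111 105  98 120]
320 [115 125 111  48  69  78  79 108 106  96 134]
321 [116 126 118  68  51  63  86 107 102 112 175]
322 [106 116 119  93  81  87 106 113 126 172 227]
323 [100 104 109  95 106 144 165 175 214 227 221]
324 [104 103 101  98 130 220 230 231 234 219 164]
325 [103 108 108 107 130 205 202 198 180 158 116]
```

```bash
python3 - <<'E'
from h import *
T={3:(.4842,-.2492,.1893),4:(.4842,-.2492,.2012),5:(.4213,-.2685,.2013),6:(.489,.3265,.3415),7:(.4877,.3152,.3066),8:(.4876,.3153,.2366),9:(.4876,.3152,.2211)}
a=np.radians(17); y=np.array([-np.sin(a),np.cos(a),0])
for k,t in T.items():
    t=np.array(t); im=cv2.cvtColor(cv2.imread(f"pics/side{k}.png"),cv2.COLOR_BGR2GRAY).astype(int)
    hb=proj("side",t+.012*y-[0,0,.0433]); pb=proj("side",t+.017*y); pb2=proj("side",t+.012*y)
    print(k,"handle bottom near",hb.round(2),"pad tip y.012",pb2.round(2),"y.017",pb.round(2))
    for nm,p,h in(("h",hb,4),("p",pb,6)):
        r=int(round(p[1])); c=int(round(p[0])); print(nm,"rows",r-h,"cols",c-1,c+1, im[r-h:r+h+1,c-1:c+2].mean(1).round().astype(int))
# top
im=cv2.cvtColor(cv2.imread("pics/top6.png"),cv2.COLOR_BGR2GRAY).astype(int)
p=proj("top",np.array(T[6])-[0,0,.1573]); print(p, proj("top",np.array(T[6])-[0,.003,.1573]))
print(im[219:231,106:128])
E
```

```text
3 handle bottom near [301.78 163.61] pad tip y.012 [302.69 150.54] y.017 [303.12 151.27]
h rows 160 cols 301 303 [130 130 130 113  84  93 121 130 130]
p rows 145 cols 302 304 [ 28  26  24  23  23  47  90 121 131 130 130 128 128]
4 handle bottom near [302.03 160.07] pad tip y.012 [302.95 146.85] y.017 [303.38 147.57]
h rows 156 cols 301 303 [132 132 133 134  99  51  46  80 106]
p rows 142 cols 302 304 [ 32  34  29  25  33  80 117 129 131 132 130 130 129]
5 handle bottom near [323.3 158.5] pad tip y.012 [324.68 145.34] y.017 [325.2  146.04]
h rows 154 cols 322 324 [131 131 132 132 110  70  47  52  56]
p rows 140 cols 324 326 [ 32  30  26  26  27  57 100 124 130 129 128 122 118]
6 handle bottom near [286.8  255.36] pad tip y.012 [288.07 231.1 ] y.017 [288.89 233.43]
h rows 251 cols 286 288 [131 131 131 132 102  58  40  42  42]
p rows 227 cols 288 290 [ 23  21  22  21  19  21  53  92 123 131 132 131 132]
7 handle bottom near [287.36 267.95] pad tip y.012 [288.59 245.6 ] y.017 [289.37 247.93]
h rows 264 cols 286 288 [130 131 131 130  94  51  47  54  56]
p rows 242 cols 288 290 [ 23  22  2
[... 973 characters left out ...]
4  80 130 191 199 197 196 210
  224 158  90  79]
 [ 77  62  61  71  73  71  69  62  69  69  65  72  68 184 201 197 194 232
  192 103  78  86]
 [ 78  53  62  75  75  73  72  80  86  85 109  86  72 190 205 199 195 240
  161  76  73  75]
 [ 49  30  45  47  48  47  47  53  69  88 111  91  78 133 196 201 196 239
  182  85  63  66]
 [ 30  32  31  31  30  30  30  26  46  85  90  88  85  76 128 192 199 234
  189  86  51  60]
 [ 35  32  36  34  33  34  33  29  35  85  91  88  89  84  70 185 201 212
  226 159  96  55]
 [ 33  32  34  35  35  36  33  30  24  82  93  90  89  85  75 191 207 201
  222 213 189 216]
 [ 35  34  34  35  35  34  34  34  24  82  91  90  88  88  80 130 195 204
  203 210 173 245]]
```

```bash
python3 - <<'E'
from h import *
T={0:(.4842,-.2492,.1893),5:(.4213,-.2685,.2013),6:(.489,.3265,.3415),7:(.4877,.3152,.3066)}
for k,t in T.items():
    t=np.array(t); im=cv2.cvtColor(cv2.imread(f"pics/side{k}.png"),cv2.COLOR_BGR2GRAY).astype(int)
    a=proj("side",t-[0,0,.1573]); n=proj("side",t-[0,-.003,.1573]); print(k,"tip axis",a.round(2),"near",n.round(2))
    r=int(round(n[1]));c=int(round(n[0])); print(r-5);print(im[r-5:r+6,c-5:c+6])
    if k==0:
        a=proj("side",t-[0,0,.0873]); n=proj("side",t-[0,-.003,.0873]);print("ring",n); r=int(round(n[1]));c=int(round(n[0])); print(r-5);print(im[r-5:r+6,c-4:c+5])
        hb=proj("side",t+np.array([-.0035,.0115,-.0433])); print(hb); r=int(round(hb[1]));c=int(round(hb[0])); print(r-5);print(im[r-5:r+6,c-4:c+5])
E
```

```text
0 tip axis [298.65 193.46] near [298.6  193.96]
189
[[ 26  24  24  33  65 102  51  25  21  24  24]
 [ 27  28  30  37  77  98  50  47  39  40  40]
 [ 54  61  74  79 100 104 105 151 129 124 125]
 [132 134 138 135 112 116 150 180 164 163 160]
 [163 165 165 159 126 130 161 167 165 163 163]
 [165 165 165 163 149 151 164 164 164 163 163]
 [165 165 165 162 164 162 165 163 163 163 163]
 [166 164 166 164 165 165 163 164 166 165 163]
 [167 168 167 167 164 165 163 165 164 164 165]
 [165 163 165 164 166 163 162 165 164 167 165]
 [121 120 120 128 165 165 163 165 165 166 165]]
ring [299.88697833 174.89998422]
170
[[140 139 136 116 104 119 138 142 133]
 [139 140 135 116 107 123 140 140 136]
 [137 139 136 111 110 129 140 139 139]
 [138 140 136 107 108 127 140 140 140]
 [140 142 135  95 104 116 140 140 141]
 [135 135 126  72  79 101 130 132 129]
 [ 99  98  96  71  82  83  93  93  91]
 [ 46  47  51  79  98  56  44  44  44]
 [ 28  28  36  81 103  41  24  26  21]
 [ 27  27  41  95 104  37  25  27  27]
 [ 28  27  45 102 109  37  27  25  27]]
[301.77941798 163.61045746]
159
[[ 82  92 129 133 129 133 128  
[... 1408 characters left out ...]
60  61  64  64  64  64  64  68  69]
 [ 57  59  60  62  62  65  64  67  64  67  67]
 [ 60  58  59  60  61  61  63  65  65  66  68]]
7 tip axis [283.09 312.48] near [282.93 313.94]
309
[[ 60  61  61  70 101 110 110  75  68  66  72]
 [ 60  60  61  70  99 107 110  74  67  68  80]
 [ 58  59  68  75  98 105 109  77  62  74  93]
 [ 69  92 138 134 106 107 120 135  99  94  98]
 [160 208 221 178 114 118 157 220 208 183 137]
 [226 224 199 153 114 114 147 202 224 236 215]
 [220 160 131 116 117 113 117 127 162 217 242]
 [159 112 119 115 119 117 114 110 114 150 225]
 [123 113 123 118 118 117 117 110 105 110 172]
 [123 121 119 121 121 117 117 112 107  98 132]
 [123 123 115 119 119 118 116 113 107  98 121]]
```

Request:
servo_tool([
  [[-0.02,0.04,-0.03],0,1],
  [[0,0.04,-0.02],0,1],
  [[0,0,0],0,1],
  [[0,0,0],0,1],
])

```text
time: 17.12
tcp_pos: [0.4876, 0.3144, 0.2215]
tcp_rot: [-180.0, -0.0, 17.0]
ft_force: [-0.4, 0.3, -0.8]
finger_gap: 0.0231
```

```bash
python3 - <<'E'
from snap import *
snap("10",(260,280,310,330),(110,205,150,240),12,15)
E
```

```text
17.225 [0.4876 0.3144 0.2215] [-179.99    0.     17.01] [ 0.23  0.4  -0.52] 0.02287736330510948
```

View pics/side10c.png

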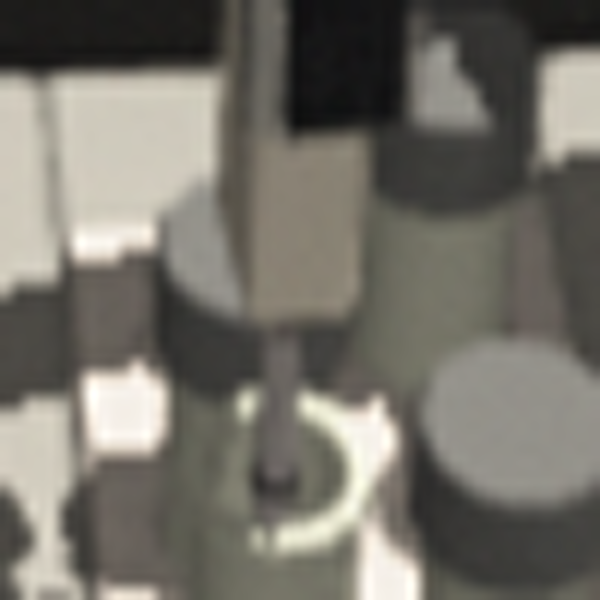

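View pics/top10c.png

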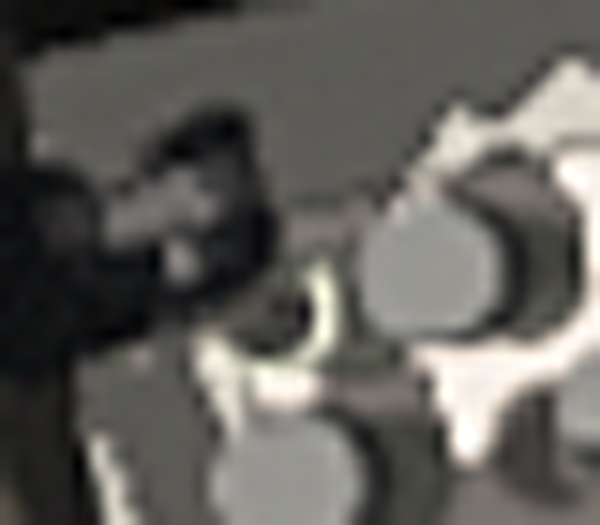

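Ring at crop (273,481), inside the rim ellipse whose centre is about (279,472). The stem's near side should sit a few px below that centre, so the ring is about level with the rim and the stem about central. Next I hold still.

Request:
servo_tool([
  [[0,0,0],0,1],
  [[0,0,0],0,1],
  [[0,0,0],0,1],
  [[0,0,0],0,1],
  [[0,0,0],0,1],
  [[0,0,0],0,1],
  [[0,0,0],0,1],
  [[0,0,0],0,1],
  [[0,0,0],0,1],
  [[0,0,0],0,1],
  [[0,0,0],0,1],
  [[0,0,0],0,1],
  [[0,0,0],0,1],
  [[0,0,0],0,1],
  [[0,0,0],0,1],
  [[0,0,0],0,1],
  [[0,0,0],0,1],
  [[0,0,0],0,1],
  [[0,0,0],0,1],
  [[0,0,0],0,1],
])

```text
time: 19.73
tcp_pos: [0.4876, 0.3144, 0.2216]
tcp_rot: [-180.0, -0.0, 17.0]
ft_force: [0.1, -0.3, -1.2]
finger_gap: 0.0231
```

Request:
servo_tool([
  [[0,0,0],0,1],
  [[0,0,0],0,1],
  [[0,0,0],0,1],
  [[0,0,0],0,1],
  [[0,0,0],0,1],
  [[0,0,0],0,1],
  [[0,0,0],0,1],
  [[0,0,0],0,1],
])

```text
time: 20.72
tcp_pos: [0.4876, 0.3144, 0.2215]
tcp_rot: [-180.0, -0.0, 17.0]
ft_force: [-0.5, 0.2, -1.3]
finger_gap: 0.0229
```

```bash
python3 - <<'E'
from snap import *
snap("11",(260,280,310,330),(110,205,150,240),12,15)
E
```

```text
20.825 [0.4877 0.3144 0.2216] [-179.99   -0.     17.01] [ 0.73  0.34 -1.81] 0.023241402680647078
```

View pics/side11c.png

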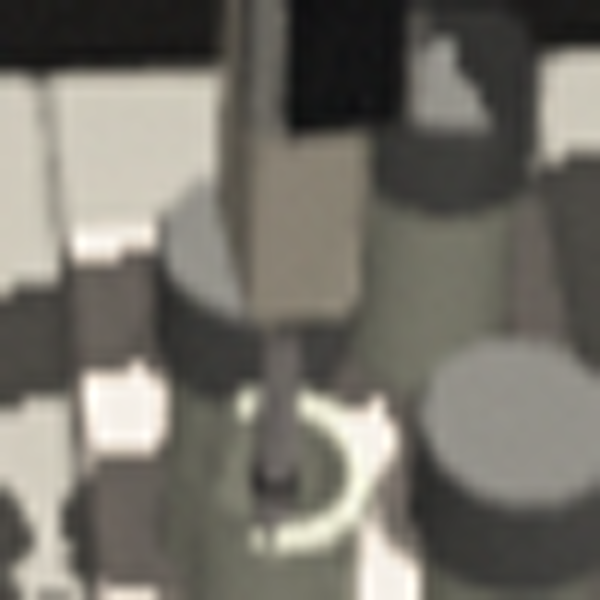

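View pics/top11.png

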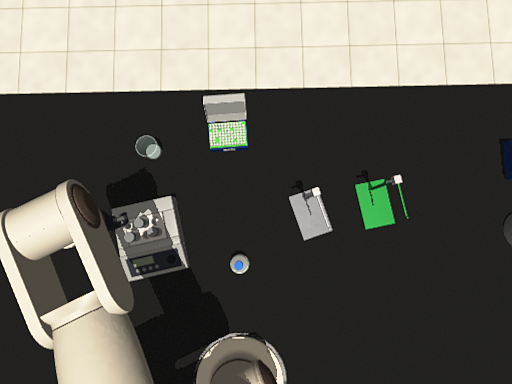

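The view hasn't changed over the 3.5 s hold: the ring is still at crop (273,481). The beaker (148,147), tube box (228,122) and bottle (239,264) are where they started. Handing in.

```bash
python3 -c "
from workcell import manip
print(manip.sign_off())"
```

```text
the job is handed in; nothing more can be done
None
```

The thermometer is in the open tube with its black ring about level with the rim, and the gripper is still holding it. I gripped it by the handle, lifted it 12 mm, and drew it about 65 mm clear of the hook. I then lowered it upright and held it still for about 3.5 s before handing in at about 21 s.

**Last checks**
- **Steadiness:** over the hold the tool pose stayed within 0.1 mm. The force readings stayed near the thermometer's own weight, so I saw no sign of it touching the tube.
- **Slip:** the pad and handle edges matched the expected positions to about 0.3 px, so it had not slipped in the grip.
- **Bystanders:** the tube box, bottle and beaker are where they stood in the first picture.

**Where the checks disagreed**
- **Centring:** the two cameras put the tube's centre about 2.5 mm apart in y (0.313 and 0.3157 m). I held at 0.3144, between them. In x they agreed to well under 1 mm. The stem has 7.5 mm of clearance all round.
- **Depth:** in the side view the ring looked 1–2 mm lower than the arm's position implies. I raised it about 0.4 mm as a compromise, so the depth is uncertain by roughly 1–2 mm.

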